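Crease the joint groove of a freshly bound book

ROBOT

A 6-joint arm with a two-finger parallel gripper is mounted at the origin on the work surface. World frame = base frame: x ahead of the robot, y to its left, z up, the work surface at z = 0. Lengths are in m, angles in degrees, forces in N, time in s.
With the tool pointing down it reaches from about 0.35 to 1 m from the base axis. Payload 7.1 kg.
Tool frame: the origin (TCP) lies on the centre line of the jaws, within the pads' length; the fingertips stand 22 mm ahead of it and the grasp point (between the pads) lies 3 mm ahead of it; z points along the fingers, y is the line along which they close (so a half turn about z gives the same grasp; the last joint's range is limited). The gripper opens to 85 mm and grips with 20 to 120 N. Pads are 22 mm wide; open, the fingers measure 114 mm over their backs; the gripper's body (76 mm by 85 mm) begins 54 mm behind the grasp point. The pads swing forward as they close: fully open they stand 13 mm farther back than shut.
Start: joints at [72.708, 24.242, 93.386, -0, 62.372, -1.089], TCP at [0.174, 0.6, 0.253] pointing down, gripper open.
Joint ranges: [-172.04, 172.04], [-51.8, 120.97], [4.93, 147.93], [-75.15, 255.16], [6.16, 154.13], [-145.62, 145.62]. Speed limits (degrees/s): [136.94, 136.94, 172.46, 180, 180, 180].

INTERFACE

Orientations are given as a 3x3 rotation matrix whose columns are the frame's x, y, z axes.
In Python, from station import state, snapshot, hand_in gives the robot as it stands.
- The arm moves only by the tool arm_command, never from a script. Its argument "commands" is a list of rows, each an object of numbers: "dx", "dy", "dz": the shift along the tool's x, y, z in cm; "ax", "ay", "az": the turn, a rotation vector about the tool's x, y, z in rad; "hand": the finger opening in cm, from 0 to 8.54. In form: [{"dx": .., "dy": .., "dz": .., "ax": .., "ay": .., "az": .., "hand": ..}, ...]. A call has exactly 8 rows; each row shifts and turns the commanded pose from where the row before left it, along the tool's axes as they then stand; what a row does not reach is not made up. A row lasts 1/8 s, in which the tool goes at most 62.5 mm and 10.7 degrees, less where a joint would pass 70% of its speed; a pose out of reach is approached as far as the arm can. A call with a gripper value outside its range is refused whole. The fingers move at their own pace and stop on an object; the grip force is fixed at half the most. Time passes only in rows, so rows that do not move let the fingers close, or fill a call up. It gives the time, the measured TCP pose, the force, the opening and the grip force at its end, in the units of the state.
- state(): the state, without advancing time (a new reading comes with each control period).
- snapshot(name): name is "scene" or "top"; returns a dict with "image" (384x512x3 uint8, red, green, blue), "intrinsics" (3x3 intrinsics, pixels), "pose" (4x4, takes a point from camera to world coordinates). Camera axes: x right, y up, looking along -z (the intrinsics and any distortion apply to the point x, -y, -z); pixel columns grow to the right and rows downward; lengths in m; the calibration is good to about 2 mm. A picture is of the moment at which its call begins. There is no depth.
- hand_in(): hands the job in; it is judged then, once.
The state is a dict: "t": time; "joints": joint angles; "joint_velocities": joint speeds; "effort": joint torques, N m; "tool_pos": TCP position; "tcp_rot": TCP orientation; "force": force on the tool from outside, world axes, zero at the start; "ft_torque": the same for the moment, N m; "grip_width": opening from 0.0 (shut) to 1.0 (fully open); "grasp_force": force on a finger pad.
Only numpy, scipy, OpenCV 4.12 (cv2) and the standard library are available. Lean on these libraries where they do the work, as an engineer would, in place of code of your own. Each camera call takes 0.05 s, during which the arm holds its last target. There are 200 camera calls.

TASK

Take the creasing tool from its wooden stand, set its tip in the book's joint groove at the end nearest the robot and draw it in one slow stroke (four seconds or more), with light steady pressure on the groove's floor, to the far end, missing no more than a centimetre at either end. Press only in the groove, never on the boards beside it or with the gripper. Then put the tool back upright in its stand with the collar down on the top, let go, and leave the brush jar, paint tray and old books where they are.

Things in the scene. Friction and masses are not known exactly. Their poses are not given: they have to be found in the camera images.
- creaser: Upright creasing tool, 136 mm long, 0.15 kg. Origin at its tip, z up. From the tip: steel shank to 65 mm, blunt tip 7 mm across, widening to 16 mm at 45 mm; brass collar 40 mm across, 65 to 71 mm; square wooden handle 24 x 24 mm, 71 to 136 mm, flat sides facing its x and y. It starts hanging in the stand, collar on the stand's top, tip 20 mm above the table.
- stand: Plywood stand, 90 x 90 mm, 85 mm high, fixed, open at the two sides facing its x and -x. Origin at the centre of its underside, z up. In the middle of its 15 mm thick top is a square through hole 27 mm wide. It stands left or right of the book; the brush jar has the other side.
- book: Brown book lying flat, fixed, 200 mm long (x), 145 mm wide (y), 47 mm high. Origin at the centre of its underside, z up; x points away from the robot within 0.45 rad; spine on the +y side. The joint groove runs its full length at y = +50 mm: 12 mm wide, 5 mm deep, open at both ends, grey cloth floor, between the wide cover board and the narrow strip at the spine.
- cover (a joint): How far the book's springy upper cover (groove and all) has sunk straight down under pressure, m: 0 unpressed, 0.006 at its stop. It starts to sink at about 1 N and then gives 1 mm for every 2 N, about 13 N at the stop.
- seam_mid (a point): Middle of the groove's floor, 42 mm above the table when unpressed; x along the groove, away from the robot, z up. It sinks with the cover.
- seam_near (a point): Centre of the groove's floor at its end nearest the robot (100 mm from the middle).
- seam_far (a point): Centre of the groove's floor at its far end (100 mm from the middle).
- jar: Green glass jar of brushes, 90 mm across, 165 mm high with the brushes, loose; leave alone. Origin at the centre of its underside.
- palette: Flat dark steel paint tray with dried green paint, 90 x 150 mm, 14 mm high, loose, beyond the book; leave alone. Origin at the centre of its underside.
- oldbooks: Two old books stacked, 140 x 200 mm, 58 mm high, loose, beyond and left of the book; leave alone. Origin at the centre of the underside.
Mind the look-alikes: they are no part of the job. Of the things shaped like the stand, the plywood one is meant. Leave any green look-alike of the creaser alone.

How it is judged (in metres and radians):
On the way, in this order (a step that is already met when the one before it is completed fails the run):
1. the tip presses on the floor of the groove within 22 mm of its near end (x of creaser in the frame of seam_mid between -0.104 and -0.078 m and y of creaser in the frame of seam_mid between -0.008 and 0.008 m and z of creaser in the frame of seam_mid below 0.0025 m and contact force between creaser and book above 0.7 N), for 0.08 s.
2. still pressing in the groove, the tip passes a fifth of the way (x of creaser in the frame of seam_mid between -0.064 and -0.046 m and y of creaser in the frame of seam_mid between -0.008 and 0.008 m and z of creaser in the frame of seam_mid below 0.0025 m and contact force between creaser and book above 0.7 N), for 0.08 s.
3. still pressing in the groove, the tip passes a third of the way (x of creaser in the frame of seam_mid between -0.0365 and -0.0185 m and y of creaser in the frame of seam_mid between -0.008 and 0.008 m and z of creaser in the frame of seam_mid below 0.0025 m and contact force between creaser and book above 0.7 N), for 0.08 s.
4. still pressing in the groove, the tip passes half of the way (x of creaser in the frame of seam_mid between -0.009 and 0.009 m and y of creaser in the frame of seam_mid between -0.008 and 0.008 m and z of creaser in the frame of seam_mid below 0.0025 m and contact force between creaser and book above 0.7 N), for 0.08 s.
5. still pressing in the groove, the tip passes two thirds of the way (x of creaser in the frame of seam_mid between 0.0185 and 0.0365 m and y of creaser in the frame of seam_mid between -0.008 and 0.008 m and z of creaser in the frame of seam_mid below 0.0025 m and contact force between creaser and book above 0.7 N), for 0.08 s.
6. still pressing in the groove, the tip passes four fifths of the way (x of creaser in the frame of seam_mid between 0.046 and 0.064 m and y of creaser in the frame of seam_mid between -0.008 and 0.008 m and z of creaser in the frame of seam_mid below 0.0025 m and contact force between creaser and book above 0.7 N), for 0.08 s.
7. still pressing in the groove, the tip gets to within 22 mm of its far end (x of creaser in the frame of seam_mid between 0.078 and 0.104 m and y of creaser in the frame of seam_mid between -0.008 and 0.008 m and z of creaser in the frame of seam_mid below 0.0025 m and contact force between creaser and book above 0.7 N), for 0.08 s.
At the end, for the whole second after the job is handed in: The creasing tool hangs upright (within 0.1 rad) in the stand's hole, its collar resting on the top (tip 16 to 25 mm above the table, within 9 mm of the stand's axis), released and at rest; the cover is unpressed (sunk less than 1 mm); jar, paint tray and old books within 20 mm of where they were (z of creaser in the frame of stand between 0.016 and 0.025 m and horizontal distance between creaser and stand below 0.009 m and angle between creaser's own z axis and vertical below 0.1 rad and linear speed of creaser below 0.02 m/s and value of joint cover below 0.001 m and distance of each of jar, palette, oldbooks from where it was at the start of the episode below 0.02 m); the robot touches nothing.
It fails at once if the tool presses on the book outside the groove (contact force between creaser and book above 2.5 N and (y of creaser in the frame of seam_mid above 0.01 m or y of creaser in the frame of seam_mid below -0.01 m or z of creaser in the frame of seam_mid above 0.0045 m)).
It fails at once if the tool presses on the book with more than 20 N (contact force between creaser and book above 20 N).
It fails at once if the tool runs along the groove faster than 0.1 m/s (contact force between creaser and book above 0.7 N and linear speed of creaser above 0.1 m/s).
It fails at once if the gripper or arm leans on the book (contact force between any of the fingers, the arm and book above 3 N).
It fails at once if a bystander is pushed more than 20 mm (distance of any of jar, palette, oldbooks from where it was at the start of the episode above 0.02 m).
It also fails if it takes over 62 s, if anything falls off the work surface, if the arm or the gripper's body presses on something with over 40 N, if the wrist force passes 120 N, or if a joint passes its speed limit or range.

## Working session

There is one attempt and no reset: what is moved stays moved. The work goes in short steps, Python scripts to look and compute and a tool call to move; the robot and the scene stay as the last step left them, time stands still between calls to the robot, and variables do not carry over. Pictures are saved under pics/ and viewed, at most 10 in all, crops included, and the job is handed in when it is done.

Besides the shell and the picture viewer there is one more tool, called after "Call:" as a command line: name --argument value ..., lists and objects as JSON in quotes. arm_command: Moves the arm, as the interface text tells. Its arguments: {"type":"object","properties":{"commands":{"type":"array"}},"required":["commands"]}

```bash
mkdir -p pics
python3 - <<'E'
from station import state,snapshot
import cv2,numpy as np
s=state();print({k:np.round(v,3).tolist() for k,v in s.items()})
for n in("scene","top"):
    d=snapshot(n);np.savez(f"{n}0.npz",**d);print(n,d["intrinsics"].round(1).tolist(),d["pose"].round(3).tolist(),[k for k in d])
    cv2.imwrite(f"pics/{n}0.png",cv2.resize(d["image"][:,:,::-1],(800,600),interpolation=cv2.INTER_CUBIC))
E
```

```text
{'t': 0.0, 'joints': [72.71, 24.285, 93.434, -0.001, 62.371, -1.089], 'joint_velocities': [-0.038, -0.049, 0.057, 0.045, -0.03, 0.084], 'effort': [0.0, -55.74, -28.175, 0.0, 0.007, -0.0], 'tool_pos': [0.174, 0.6, 0.253], 'tcp_rot': [[-0.96, 0.279, -0.0], [0.279, 0.96, -0.002], [0.0, -0.002, -1.0]], 'force': [0.138, 0.102, 0.173], 'ft_torque': [-0.048, -0.041, 0.008], 'grasp_force': 0.0, 'grip_width': 1.003}
scene [[363.7, 0.0, 254.6], [0.0, 363.7, 192.8], [0.0, 0.0, 1.0]] [[-0.493, -0.571, 0.656, 1.33], [0.87, -0.326, 0.369, 0.362], [0.003, 0.753, 0.658, 0.825], [0.0, 0.0, 0.0, 1.0]] ['image', 'intrinsics', 'pose']
top [[460.4, 0.0, 250.2], [0.0, 460.4, 197.1], [0.0, 0.0, 1.0]] [[-0.02, 0.982, -0.188, 0.375], [-1.0, -0.021, -0.008, -0.063], [-0.012, 0.187, 0.982, 1.159], [0.0, 0.0, 0.0, 1.0]] ['image', 'intrinsics', 'pose']
```

View pics/scene0.png

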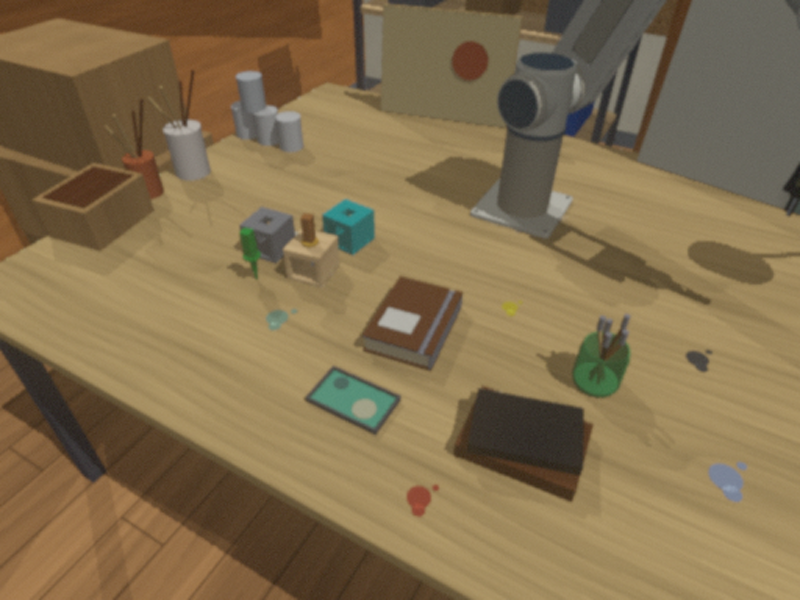

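View pics/top0.png

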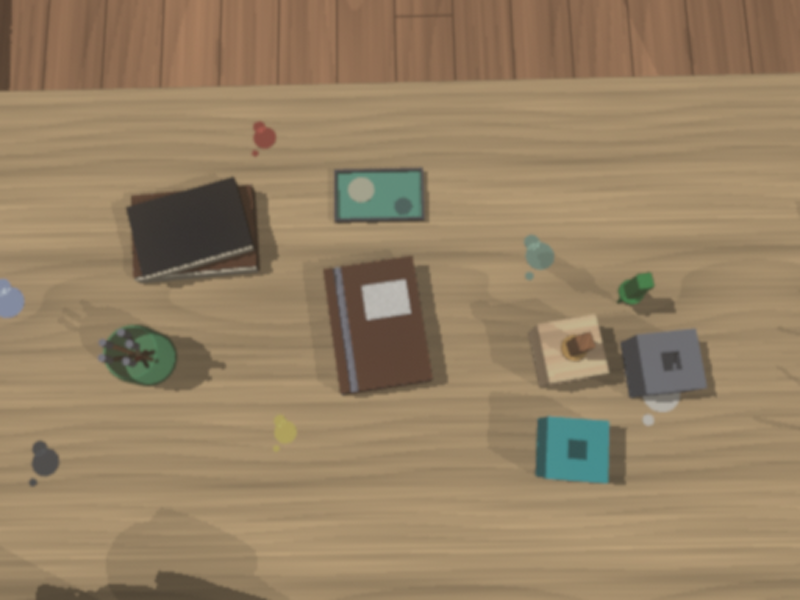

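The scene shows the plywood stand with the creaser right of the book (top view px 572,348), the groove on the left side of the book (x≈345, y 265–392), and the jar on the left. The green tool and the grey and teal stands are decoys. Next, enlarged crops.

Run:
```python
import cv2,numpy as np
T=np.load("top0.npz")["image"][:,:,::-1];S=np.load("scene0.npz")["image"][:,:,::-1]
def comp(name,img,crops,k):
    ts=[cv2.resize(img[y:y+h,x:x+w],None,fx=k,fy=k,interpolation=cv2.INTER_CUBIC) for x,y,w,h in crops]
    H=max(t.shape[0] for t in ts)
    cv2.imwrite(name,np.hstack([cv2.copyMakeBorder(t,0,H-t.shape[0],0,0,cv2.BORDER_CONSTANT) for t in ts]))
comp("pics/topc.png",T,[(200,160,90,100),(335,195,65,65)],5)
comp("pics/scenec.png",S,[(228,174,72,65),(176,130,50,55)],6)
```

```text
(no output)
```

View pics/topc.png

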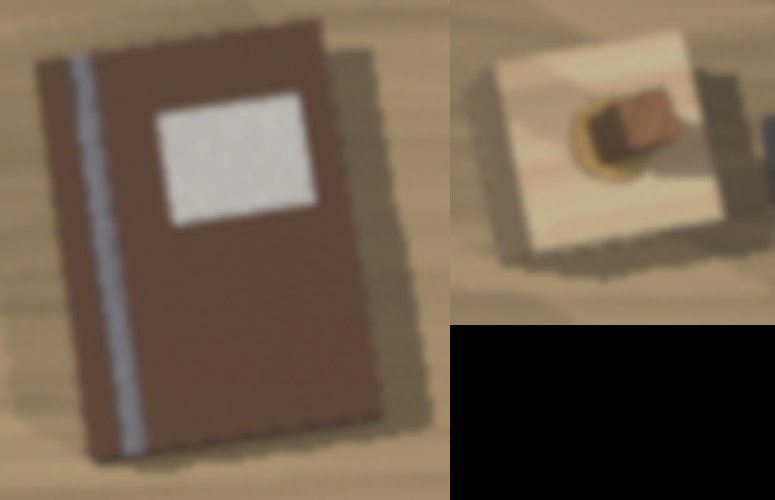

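View pics/scenec.png

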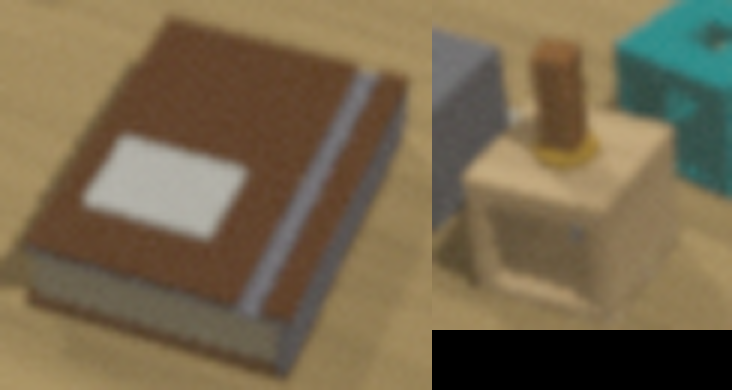

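```bash
cat > cam.py <<'E'
import numpy as np
from scipy.optimize import least_squares
C={n:np.load(n+"0.npz") for n in("top","scene")}
def proj(n,P):
    K,M=C[n]["intrinsics"],C[n]["pose"]
    p=(np.asarray(P)-M[:3,3])@M[:3,:3]; p=p*[1,-1,-1]; q=p@K.T
    return q[:,:2]/q[:,2:]
OFF={("top","b"):(200,160,5),("top","s"):(335,195,5),("scene","b"):(228,174,6),("scene","s"):(176,130,6)}
def px(n,o,L):
    x,y,k=OFF[n,o]; return (np.array(L,float)+.5)/k-.5+[x,y]
def tri(**uv):
    f=lambda P:np.concatenate([proj(n,[P])[0]-np.array(u) for n,u in uv.items()])
    r=least_squares(f,[.5,0,.05]); return r.x,np.abs(r.fun).max()
def fit(model,obs,x0):
    # obs: (cam, local pts, px)
    def f(q):
        c,s=np.cos(q[3]),np.sin(q[3]); R=np.array([[c,-s,0],[s,c,0],[0,0,1]])
        return np.concatenate([(proj(n,np.array(L)@R.T+q[:3])-u).ravel() for n,L,u in obs])
    r=least_squares(f,x0,loss="soft_l1"); return r.x,f(r.x).reshape(-1,2)
E
python3 - <<'E'
from cam import *
np.set_printoptions(precision=4,suppress=True)
tb=px("top","b",[(37,62),(321,18),(383,418),(96,463),(81,57),(133,454)])
sb=px("scene","b",[(290,320),(28,245),(170,18),(407,80),(250,308),(368,72)])
names="farspine far- near- nearspine gfar gnear".split()
for n,a,b in zip(names,tb,sb): print(n,*tri(top=a,scene=b))
L=[(.1,.0725,0),(.1,-.0725,0),(-.1,-.0725,0),(-.1,.0725,0),(.1,.05,-.003),(-.1,.05,-.003)]
q,r=fit(None,[("top",L,tb),("scene",L,sb)],[.6,0,.047,0]);print("book top",q,r.round(1).tolist())
ts=px("top","s",[(45,65),(232,30),(273,218),(82,252)]);ss=px("scene","s",[(33,180),(170,210),(244,127)])
h=.045;S=[(h,h,0),(h,-h,0),(-h,-h,0),(-h,h,0)]
q,r=fit(None,[("top",S,ts),("scene",[S[1],S[0],S[3]],ss)],[.5,-.3,.085,.2]);print("stand",q,r.round(1).tolist())
print(proj("scene",[np.array([0,0,.1])+[q[0],q[1],0]]))
print("handle",tri(top=px("top","s",[(198,118)])[0],scene=px("scene","s",[(125,48)])[0]))
E
```

```text
farspine [0.6538 0.053  0.0451] 0.2808605184880548
far- [ 0.6729 -0.0883  0.0444] 0.6996249549944196
near- [ 0.4735 -0.1147  0.0432] 0.09351519529073471
nearspine [0.4546 0.025  0.0414] 0.18253249605686506
gfar [0.6559 0.0314 0.0444] 0.44077903207085
gnear [0.459  0.0058 0.0423] 0.5631213004541564
book top [ 0.5639 -0.0311  0.0443  0.1318] [[-0.5, 0.3], [0.1, 0.4], [0.6, -0.4], [-1.3, -0.3], [-0.3, 0.2], [0.6, 0.2], [0.0, 0.2], [-1.1, -0.3], [-0.4, -0.3], [0.5, -0.3], [-0.5, 0.8], [0.5, 0.1]]
stand [ 0.5132 -0.3246  0.085   0.1486] [[-0.3, -0.3], [-0.3, 0.3], [-0.0, 0.2], [0.2, -0.0], [-0.3, -0.4], [0.2, 0.3], [-0.6, -0.0]]
[[198.0264 151.3456]]
handle (array([ 0.5135, -0.3253,  0.1564]), np.float64(0.26436043166114587))
```

```bash
cat > plan.py <<'E'
import numpy as np,json
from station import state
from scipy.spatial.transform import Rotation as Ro
def down(phi):  # tool y axis at angle phi in world, z down
    y=np.array([np.cos(phi),np.sin(phi),0]);z=np.array([0,0,-1.]);return np.c_[np.cross(y,z),y,z]
def show():
    s=state();R=np.array(s["tcp_rot"]);print("t",round(s["t"],2),"pos",np.round(s["tool_pos"],4),"phi",round(np.arctan2(R[1,1],R[0,1]),4),"zax",R[:,2].round(4),"F",np.round(s["force"],2),"grip",round(s["grip_width"],3),round(s["grasp_force"],1),"j",np.round(s["joints"],0));return s
def leg(p,R,q):  # shift in cm, tool axes
    return ((np.array(q)-p)@R*100).round(2)
E
python3 - <<'E'
from cam import *
from plan import *
c=px("top","s",np.array([(616,103),(665,88),(680,132),(630,152)])-[450,0])
W=[]
for u in c:
    W.append(least_squares(lambda P:proj("top",[[P[0],P[1],.156]])[0]-u,[.5,-.3]).x)
W=np.array(W);print(W,W.mean(0))
for a,b in((0,1),(3,2),(1,2),(0,3)):
    d=W[b]-W[a];print(np.linalg.norm(d),np.arctan2(d[1],d[0]))
s=show();R=np.array(s["tcp_rot"]);p=np.array(s["tool_pos"])
R2=down(.25)
print(leg(p,R,[.58,.15,.26]),leg(p,R2,[.58,.15,.26]),leg([.58,.15,.26],R2,[.513,-.325,.26]), (Ro.from_matrix(R).inv()*Ro.from_matrix(R2)).as_rotvec())
E
```

```text
[[ 0.52069239 -0.31216632]
 [ 0.5268866  -0.33408097]
 [ 0.50727853 -0.33923694]
 [ 0.49893671 -0.3168111 ]] [ 0.51344856 -0.32557383]
0.022773228864806254 -1.2953307860749548
0.023927065091356756 -1.2146817578198357
0.02027462454120306 -2.884461983481337
0.022245981035502488 -2.9312534895406537
t 0.1 pos [0.1742 0.5997 0.2526] phi 1.288 zax [-4.0e-04 -1.4e-03 -1.0e+00] F [-0.26 -0.8   0.37] grip 1.004 0.0 j [73. 24. 93. -0. 62. -1.]
[-51.51 -31.86  -0.69] [-53.61  28.19  -0.74] [-44.37 -18.24   0.  ] [-1.33285137e-03  7.30843810e-04  1.03798628e+00]
```

Call:
arm_command --commands '[{"az": 0.17,"hand": 6},{"az": 0.17,"hand": 6},{"az": 0.17,"hand": 6},{"az": 0.17,"hand": 6},{"az": 0.17,"hand": 6},{"az": 0.17,"hand": 6},{"dx": -4.5,"dy": 2.26,"hand": 6},{"dx": -4.5,"dy": 2.26,"hand": 6}]'

```text
invalid input at $.commands[0]: expected keys dx, dy, dz, ax, ay, az, hand
```

Call:
arm_command --commands '[{"dx": -4.5,"dy": 2.26,"hand": 6},{"dx": -4.5,"dy": 2.26,"hand": 6},{"dx": -4.5,"dy": 2.26,"hand": 6},{"dx": -4.5,"dy": 2.26,"hand": 6},{"dx": -4.5,"dy": 2.26,"hand": 6},{"dx": -4.5,"dy": 2.26,"hand": 6},{"dx": -4.5,"dy": 2.26,"hand": 6},{"dx": -4.5,"dy": 2.26,"hand": 6}]'

```text
invalid input at $.commands[0]: expected keys dx, dy, dz, ax, ay, az, hand
```

Call:
arm_command --commands '[{"dx": -4.5,"dy": 2.26,"hand": 6},{"dx": -4.5,"dy": 2.26,"hand": 6},{"dx": -4.4,"dy": -1.91,"hand": 6},{"dx": -4.4,"dy": -1.91,"hand": 6},{"dx": -4.4,"dy": -1.91,"hand": 6},{"dx": -4.4,"dy": -1.91,"hand": 6},{"dx": -4.4,"dy": -1.91,"hand": 6},{"dx": -4.4,"dy": -1.91,"hand": 6}]'

```text
invalid input at $.commands[0]: expected keys dx, dy, dz, ax, ay, az, hand
```

Call:
arm_command --commands '[{"dx": -4.4,"dy": -1.91,"hand": 6},{"dx": -4.4,"dy": -1.91,"hand": 6},{"dx": -4.4,"dy": -1.91,"hand": 6},{"dx": -4.4,"dy": -1.91,"hand": 6},{"dz": 0,"hand": 6},{"dz": 0,"hand": 6},{"dz": 0,"hand": 6},{"dz": 0,"hand": 6}]'

```text
invalid input at $.commands[0]: expected keys dx, dy, dz, ax, ay, az, hand
```

Run:
```python
from plan import *
s=show();print(leg(s["tool_pos"],np.array(s["tcp_rot"]),[.5133,-.3252,.122]))
```

```text
t 0.1 pos [0.1742 0.5997 0.2526] phi 1.288 zax [-4.0e-04 -1.4e-03 -1.0e+00] F [-0.26 -0.8   0.37] grip 1.004 0.0 j [73. 24. 93. -0. 62. -1.]
[-58.37 -79.34  13.17]
```

All keys are needed in each row.

Call:
arm_command --commands '[{"dx": 0,"dy": 0,"dz": 0,"ax": 0,"ay": 0,"az": 0.17,"hand": 6},{"dx": 0,"dy": 0,"dz": 0,"ax": 0,"ay": 0,"az": 0.17,"hand": 6},{"dx": 0,"dy": 0,"dz": 0,"ax": 0,"ay": 0,"az": 0.17,"hand": 6},{"dx": 0,"dy": 0,"dz": 0,"ax": 0,"ay": 0,"az": 0.17,"hand": 6},{"dx": 0,"dy": 0,"dz": 0,"ax": 0,"ay": 0,"az": 0.17,"hand": 6},{"dx": 0,"dy": 0,"dz": 0,"ax": 0,"ay": 0,"az": 0.17,"hand": 6},{"dx": -4.5,"dy": 2.26,"dz": 0,"ax": 0,"ay": 0,"az": 0,"hand": 6},{"dx": -4.5,"dy": 2.26,"dz": 0,"ax": 0,"ay": 0,"az": 0,"hand": 6}]'

```text
t: 1.1
tool_pos: [0.242, 0.5244, 0.2528]
tcp_rot: [[-0.266, 0.964, -0.0], [0.964, 0.266, -0.001], [-0.001, -0.0, -1.0]]
force: [0.7, 0.6, 0.0]
grip_width: 0.706
grasp_force: 0.0
```

Call:
arm_command --commands '[{"dx": -4.5,"dy": 2.26,"dz": 0,"ax": 0,"ay": 0,"az": 0,"hand": 6},{"dx": -4.5,"dy": 2.26,"dz": 0,"ax": 0,"ay": 0,"az": 0,"hand": 6},{"dx": -4.5,"dy": 2.26,"dz": 0,"ax": 0,"ay": 0,"az": 0,"hand": 6},{"dx": -4.5,"dy": 2.26,"dz": 0,"ax": 0,"ay": 0,"az": 0,"hand": 6},{"dx": -4.5,"dy": 2.26,"dz": 0,"ax": 0,"ay": 0,"az": 0,"hand": 6},{"dx": -4.5,"dy": 2.26,"dz": 0,"ax": 0,"ay": 0,"az": 0,"hand": 6},{"dx": -4.5,"dy": 2.26,"dz": 0,"ax": 0,"ay": 0,"az": 0,"hand": 6},{"dx": -4.5,"dy": 2.26,"dz": 0,"ax": 0,"ay": 0,"az": 0,"hand": 6}]'

```text
t: 2.1
tool_pos: [0.5123, 0.2246, 0.2531]
tcp_rot: [[-0.265, 0.964, -0.0], [0.964, 0.265, -0.0], [0.0, -0.0, -1.0]]
force: [0.0, 0.3, 0.2]
grip_width: 0.702
grasp_force: 0.0
```

Call:
arm_command --commands '[{"dx": -4.5,"dy": 2.26,"dz": 0,"ax": 0,"ay": 0,"az": 0,"hand": 6},{"dx": -4.5,"dy": 2.26,"dz": 0,"ax": 0,"ay": 0,"az": 0,"hand": 6},{"dx": -4.4,"dy": -1.91,"dz": 0,"ax": 0,"ay": 0,"az": 0,"hand": 6},{"dx": -4.4,"dy": -1.91,"dz": 0,"ax": 0,"ay": 0,"az": 0,"hand": 6},{"dx": -4.4,"dy": -1.91,"dz": 0,"ax": 0,"ay": 0,"az": 0,"hand": 6},{"dx": -4.4,"dy": -1.91,"dz": 0,"ax": 0,"ay": 0,"az": 0,"hand": 6},{"dx": -4.4,"dy": -1.91,"dz": 0,"ax": 0,"ay": 0,"az": 0,"hand": 6},{"dx": -4.4,"dy": -1.91,"dz": 0,"ax": 0,"ay": 0,"az": 0,"hand": 6}]'

```text
t: 3.1
tool_pos: [0.5377, -0.1351, 0.2531]
tcp_rot: [[-0.265, 0.964, -0.0], [0.964, 0.265, 0.0], [0.0, -0.0, -1.0]]
force: [0.6, 0.4, -0.0]
grip_width: 0.703
grasp_force: 0.0
```

Call:
arm_command --commands '[{"dx": -4.4,"dy": -1.91,"dz": 0,"ax": 0,"ay": 0,"az": 0,"hand": 6},{"dx": -4.4,"dy": -1.91,"dz": 0,"ax": 0,"ay": 0,"az": 0,"hand": 6},{"dx": -4.4,"dy": -1.91,"dz": 0,"ax": 0,"ay": 0,"az": 0,"hand": 6},{"dx": -4.4,"dy": -1.91,"dz": 0,"ax": 0,"ay": 0,"az": 0,"hand": 6},{"dx": 0,"dy": 0,"dz": 0,"ax": 0,"ay": 0,"az": 0,"hand": 6},{"dx": 0,"dy": 0,"dz": 0,"ax": 0,"ay": 0,"az": 0,"hand": 6},{"dx": 0,"dy": 0,"dz": 0,"ax": 0,"ay": 0,"az": 0,"hand": 6},{"dx": 0,"dy": 0,"dz": 0,"ax": 0,"ay": 0,"az": 0,"hand": 6}]'

```text
t: 4.1
tool_pos: [0.5115, -0.3225, 0.2534]
tcp_rot: [[-0.266, 0.964, -0.0], [0.964, 0.266, 0.0], [0.0, -0.0, -1.0]]
force: [-0.1, 0.9, -0.2]
grip_width: 0.706
grasp_force: 0.0
```

Run:
```python
from plan import *
s=show();print(leg(s["tool_pos"],np.array(s["tcp_rot"]),[.5133,-.3252,.122]))
```

```text
t 4.1 pos [ 0.5115 -0.3225  0.2534] phi 0.2696 zax [-1.e-04  1.e-04 -1.e+00] F [-0.12  0.89 -0.19] grip 0.706 0.0 j [-33.  23.  96.   0.  61. -49.]
[-0.31  0.1  13.14]
```

Call:
arm_command --commands '[{"dx": -0.3,"dy": 0.1,"dz": 0,"ax": 0,"ay": 0,"az": 0,"hand": 6},{"dx": 0,"dy": 0,"dz": 3,"ax": 0,"ay": 0,"az": 0,"hand": 6},{"dx": 0,"dy": 0,"dz": 3,"ax": 0,"ay": 0,"az": 0,"hand": 6},{"dx": 0,"dy": 0,"dz": 2.5,"ax": 0,"ay": 0,"az": 0,"hand": 6},{"dx": 0,"dy": 0,"dz": 2,"ax": 0,"ay": 0,"az": 0,"hand": 6},{"dx": 0,"dy": 0,"dz": 1.5,"ax": 0,"ay": 0,"az": 0,"hand": 6},{"dx": 0,"dy": 0,"dz": 1.1,"ax": 0,"ay": 0,"az": 0,"hand": 6},{"dx": 0,"dy": 0,"dz": 0,"ax": 0,"ay": 0,"az": 0,"hand": 6}]'

```text
t: 5.1
tool_pos: [0.5128, -0.3261, 0.1217]
tcp_rot: [[-0.265, 0.964, -0.001], [0.964, 0.265, 0.001], [0.001, -0.001, -1.0]]
force: [-1.0, 0.1, -0.2]
grip_width: 0.703
grasp_force: 0.0
```

Call:
arm_command --commands '[{"dx": 0,"dy": 0,"dz": 0,"ax": 0,"ay": 0,"az": 0,"hand": 1},{"dx": 0,"dy": 0,"dz": 0,"ax": 0,"ay": 0,"az": 0,"hand": 1},{"dx": 0,"dy": 0,"dz": 0,"ax": 0,"ay": 0,"az": 0,"hand": 1},{"dx": 0,"dy": 0,"dz": 0,"ax": 0,"ay": 0,"az": 0,"hand": 1},{"dx": 0,"dy": 0,"dz": 0,"ax": 0,"ay": 0,"az": 0,"hand": 1},{"dx": 0,"dy": 0,"dz": 0,"ax": 0,"ay": 0,"az": 0,"hand": 1},{"dx": 0,"dy": 0,"dz": 0,"ax": 0,"ay": 0,"az": 0,"hand": 1},{"dx": 0,"dy": 0,"dz": 0,"ax": 0,"ay": 0,"az": 0,"hand": 1}]'

```text
t: 6.1
tool_pos: [0.5135, -0.3266, 0.1232]
tcp_rot: [[-0.265, 0.964, 0.001], [0.964, 0.265, -0.001], [-0.001, 0.001, -1.0]]
force: [-1.0, 0.6, 6.8]
grip_width: 0.271
grasp_force: 59.6
```

Run:
```python
from plan import *
s=show();p=np.array(s["tool_pos"])
```

```text
t 6.1 pos [ 0.5135 -0.3266  0.1232] phi 0.268 zax [ 1.2e-03 -9.0e-04 -1.0e+00] F [-1.    0.62  6.76] grip 0.271 59.6 j [-34.  33. 100.  -0.  47. -49.]
```

Call:
arm_command --commands '[{"dx": 0,"dy": 0,"dz": -0.5,"ax": 0,"ay": 0,"az": 0,"hand": 1},{"dx": 0,"dy": 0,"dz": -1,"ax": 0,"ay": 0,"az": 0,"hand": 1},{"dx": 0,"dy": 0,"dz": -2,"ax": 0,"ay": 0,"az": 0,"hand": 1},{"dx": 0,"dy": 0,"dz": -2.5,"ax": 0,"ay": 0,"az": 0,"hand": 1},{"dx": 0,"dy": 0,"dz": -2.5,"ax": 0,"ay": 0,"az": 0,"hand": 1},{"dx": 0,"dy": 0,"dz": -2,"ax": 0,"ay": 0,"az": 0,"hand": 1},{"dx": 0,"dy": 0,"dz": -1,"ax": 0,"ay": 0,"az": 0,"hand": 1},{"dx": 0,"dy": 0,"dz": 0,"ax": 0,"ay": 0,"az": 0,"hand": 1}]'

```text
t: 7.1
tool_pos: [0.5133, -0.3264, 0.2385]
tcp_rot: [[-0.265, 0.964, 0.002], [0.964, 0.265, -0.001], [-0.001, 0.001, -1.0]]
force: [-0.1, 0.2, -1.0]
grip_width: 0.271
grasp_force: 58.8
```

Call:
arm_command --commands '[{"dx": 2,"dy": 0.26,"dz": 0,"ax": 0,"ay": 0,"az": 0,"hand": 1},{"dx": 4.5,"dy": 0.59,"dz": 0,"ax": 0,"ay": 0,"az": 0,"hand": 1},{"dx": 5.2,"dy": 0.68,"dz": 0,"ax": 0,"ay": 0,"az": 0,"hand": 1},{"dx": 5.2,"dy": 0.68,"dz": 0,"ax": 0,"ay": 0,"az": 0,"hand": 1},{"dx": 5.2,"dy": 0.68,"dz": 0,"ax": 0,"ay": 0,"az": 0,"hand": 1},{"dx": 5,"dy": 0.65,"dz": 0,"ax": 0,"ay": 0,"az": 0,"hand": 1},{"dx": 4.2,"dy": 0.55,"dz": 0,"ax": 0,"ay": 0,"az": 0,"hand": 1},{"dx": 2,"dy": 0.27,"dz": 0,"ax": 0,"ay": 0,"az": 0,"hand": 1}]'

```text
t: 8.1
tool_pos: [0.4649, 0.009, 0.2365]
tcp_rot: [[-0.267, 0.964, -0.002], [0.964, 0.267, 0.0], [0.001, -0.002, -1.0]]
force: [0.7, -0.3, -1.6]
grip_width: 0.274
grasp_force: 58.8
```

Call:
arm_command --commands '[{"dx": 0,"dy": 0,"dz": 1,"ax": 0,"ay": 0,"az": 0,"hand": 1},{"dx": 0,"dy": 0,"dz": 1.5,"ax": 0,"ay": 0,"az": 0,"hand": 1},{"dx": 0,"dy": 0,"dz": 1.5,"ax": 0,"ay": 0,"az": 0,"hand": 1},{"dx": 0,"dy": 0,"dz": 1.5,"ax": 0,"ay": 0,"az": 0,"hand": 1},{"dx": 0,"dy": 0,"dz": 1,"ax": 0,"ay": 0,"az": 0,"hand": 1},{"dx": 0,"dy": 0,"dz": 0.5,"ax": 0,"ay": 0,"az": 0,"hand": 1},{"dx": 0,"dy": 0,"dz": 0,"ax": 0,"ay": 0,"az": 0,"hand": 1},{"dx": 0,"dy": 0,"dz": 0,"ax": 0,"ay": 0,"az": 0,"hand": 1}]'

```text
t: 9.1
tool_pos: [0.4672, 0.0064, 0.1677]
tcp_rot: [[-0.265, 0.964, 0.001], [0.964, 0.265, 0.0], [-0.0, 0.001, -1.0]]
force: [-0.6, 0.4, -1.4]
grip_width: 0.277
grasp_force: 58.9
```

Run:
```python
from plan import *
from cam import proj
from station import snapshot
import cv2
s=show();p=np.array(s["tool_pos"]);tip=p-[0,0,.1032]
a=[]
for n in("top","scene"):
    d=snapshot(n);np.savez(n+"1.npz",**d)
    P=proj(n,[tip,p+[0,0,-.032],p]);c=P[0].round().astype(int);x,y=c-[33,40];k=6
    print(n,"crop off",x,y,"pred tip,collarbot,tcp px in crop",((P-[x,y]+.5)*k-.5).round(0).tolist())
    a.append(cv2.resize(d["image"][y:y+95,x:x+66,::-1],None,fx=k,fy=k,interpolation=cv2.INTER_CUBIC))
cv2.imwrite("pics/hover.png",np.hstack(a))
```

```text
t 9.1 pos [0.4672 0.0064 0.1677] phi 0.268 zax [ 8.e-04  0.e+00 -1.e+00] F [-0.57  0.44 -1.37] grip 0.277 58.9 j [ -1.  19. 117.   0.  45. -16.]
top crop off 193 206 pred tip,collarbot,tcp px in crop [[199.0, 243.0], [186.0, 227.0], [180.0, 219.0]]
scene crop off 256 142 pred tip,collarbot,tcp px in crop [[201.0, 242.0], [209.0, 138.0], [214.0, 88.0]]
```

View pics/hover.png

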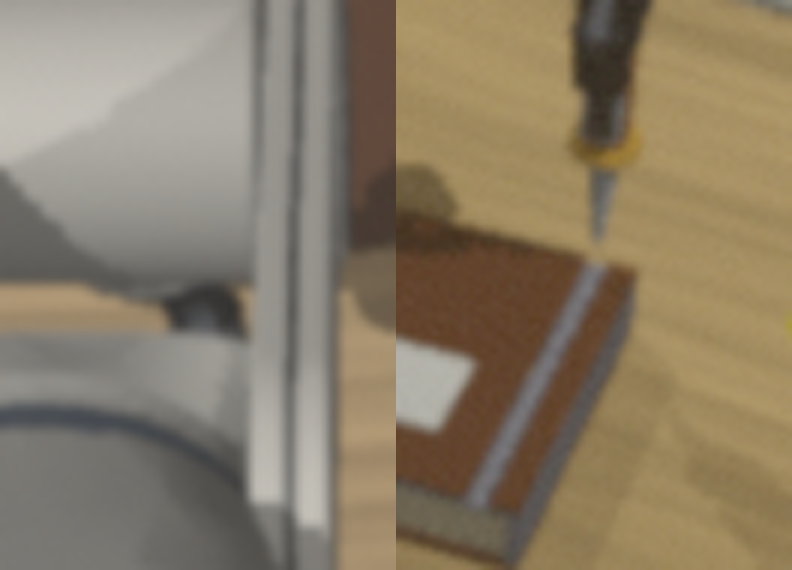

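The scene view shows the tip at (598,244) in the picture, within 2 px of its predicted place. The groove runs from (597,264) to (480,500). The arm blocks the top view. I'll measure the groove's centre line by colour in both cameras.

Run:
```python
from cam import *
u0=np.array([.9913,.1314]);n0=np.array([-.1314,.9913]);mid=np.array([.5573,.0185])
def back(n,uv,z):
    K,M=C[n]["intrinsics"],C[n]["pose"];r=np.linalg.inv(K)@[*uv,1]*[1,-1,-1];r=M[:3,:3]@r
    return (M[:3,3]+r*(z-M[2,3])/r[2])[:2]
for n,f in(("top","top0"),("scene","scene0"),("scene","scene1")):
    I=np.load(f+".npz")["image"].astype(float)
    out=[]
    for s in np.arange(-.09,.0901,.02):
        t=np.arange(-.012,.0121,.0005)
        P=np.array([[*(mid+s*u0+a*n0),.042 if abs(a)<.006 else .042] for a in t])
        uv=proj(n,P).astype(np.float32)
        import cv2
        v=cv2.remap((I[:,:,2]-I[:,:,0]).astype(np.float32),uv[:,:1],uv[:,1:],cv2.INTER_LINEAR).ravel()
        w=np.clip((v-np.percentile(v,15))/(v.max()-np.percentile(v,15)),0,1);w[w<.25]=0
        out.append((w@t/w.sum()*1000,(w>.5).sum()*.5))
    print(f,"lateral mm, width:",[(round(float(a),1),b) for a,b in out])
uv=np.array([256,142])+(np.array([202,244])+.5)/6-.5
print("tip from pixel at z.0645:",back("scene",uv,.0645))
```

```text
top0 lateral mm, width: [(0.5, np.float64(12.5)), (0.5, np.float64(12.5)), (0.5, np.float64(12.5)), (0.6, np.float64(12.5)), (1.0, np.float64(12.5)), (1.1, np.float64(12.5)), (1.1, np.float64(12.5)), (0.8, np.float64(12.5)), (0.7, np.float64(12.5)), (0.5, np.float64(12.5))]
scene0 lateral mm, width: [(-1.0, np.float64(12.5)), (-0.7, np.float64(12.5)), (-0.7, np.float64(13.0)), (-0.8, np.float64(12.0)), (-0.7, np.float64(12.0)), (-0.5, np.float64(12.5)), (-0.7, np.float64(12.5)), (-0.5, np.float64(12.5)), (-0.6, np.float64(12.5)), (-0.7, np.float64(12.0))]
scene1 lateral mm, width: [(-1.0, np.float64(12.5)), (-0.6, np.float64(13.0)), (-0.6, np.float64(12.5)), (-0.9, np.float64(13.0)), (-0.5, np.float64(12.5)), (-0.8, np.float64(13.0)), (-0.7, np.float64(13.0)), (-0.5, np.float64(12.5)), (-0.5, np.float64(12.5)), (-0.7, np.float64(12.0))]
tip from pixel at z.0645: [0.46850892 0.00786552]
```

Call:
arm_command --commands '[{"dx": 0,"dy": 0,"dz": 0.4,"ax": 0,"ay": 0,"az": 0,"hand": 1},{"dx": 0,"dy": 0,"dz": 0.5,"ax": 0,"ay": 0,"az": 0,"hand": 1},{"dx": 0,"dy": 0,"dz": 0.4,"ax": 0,"ay": 0,"az": 0,"hand": 1},{"dx": 0,"dy": 0,"dz": 0.2,"ax": 0,"ay": 0,"az": 0,"hand": 1},{"dx": 0,"dy": 0,"dz": 0.15,"ax": 0,"ay": 0,"az": 0,"hand": 1},{"dx": 0,"dy": 0,"dz": 0.1,"ax": 0,"ay": 0,"az": 0,"hand": 1},{"dx": 0,"dy": 0,"dz": 0,"ax": 0,"ay": 0,"az": 0,"hand": 1},{"dx": 0,"dy": 0,"dz": 0,"ax": 0,"ay": 0,"az": 0,"hand": 1}]'

```text
t: 10.2
tool_pos: [0.4669, 0.0064, 0.1499]
tcp_rot: [[-0.265, 0.964, 0.0], [0.964, 0.265, -0.0], [-0.0, 0.0, -1.0]]
force: [0.1, 0.4, -2.2]
grip_width: 0.27
grasp_force: 58.9
```

Run:
```python
from plan import *
from cam import proj
from station import snapshot
import cv2
s=show();p=np.array(s["tool_pos"]);tip=p-[0,0,.1032]
u0=np.array([.9913,.1314]);n0=np.array([-.1314,.9913]);mid=np.array([.5573,.0185])
print("s,n mm",(tip[:2]-mid)@u0*1e3,(tip[:2]-mid)@n0*1e3,"tip z",tip[2])
d=snapshot("scene");x,y=270,160;k=10
cv2.imwrite("pics/tip.png",cv2.resize(d["image"][y:y+50,x:x+50,::-1],None,fx=k,fy=k,interpolation=cv2.INTER_CUBIC))
print("pred tip",((proj("scene",[tip])-[x,y]+.5)*k-.5).round(0))
```

```text
t 10.2 pos [0.4669 0.0064 0.1499] phi 0.268 zax [ 1.e-04 -0.e+00 -1.e+00] F [ 0.14  0.4  -2.2 ] grip 0.27 58.9 j [ -1.  21. 117.  -0.  42. -16.]
s,n mm -91.20851132121823 -0.09108249118270043 tip z 0.04668362960033946
pred tip [[192. 264.]]
```

View pics/tip.png

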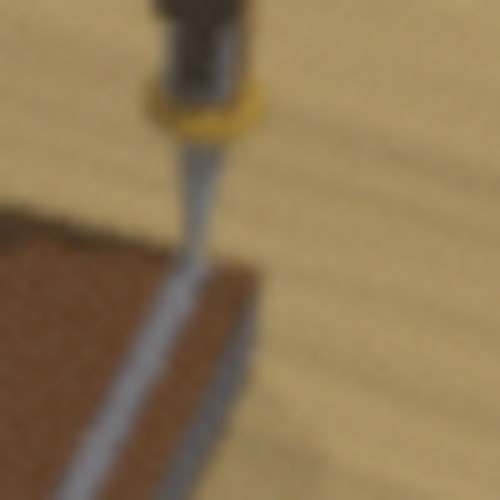

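The tip is at about (195,262), in line with the groove, and not yet touching. Going down gently.

Call:
arm_command --commands '[{"dx": 0,"dy": 0,"dz": 0.1,"ax": 0,"ay": 0,"az": 0,"hand": 1},{"dx": 0,"dy": 0,"dz": 0.1,"ax": 0,"ay": 0,"az": 0,"hand": 1},{"dx": 0,"dy": 0,"dz": 0.05,"ax": 0,"ay": 0,"az": 0,"hand": 1},{"dx": 0,"dy": 0,"dz": 0.05,"ax": 0,"ay": 0,"az": 0,"hand": 1},{"dx": 0,"dy": 0,"dz": 0,"ax": 0,"ay": 0,"az": 0,"hand": 1},{"dx": 0,"dy": 0,"dz": 0,"ax": 0,"ay": 0,"az": 0,"hand": 1},{"dx": 0,"dy": 0,"dz": 0,"ax": 0,"ay": 0,"az": 0,"hand": 1},{"dx": 0,"dy": 0,"dz": 0,"ax": 0,"ay": 0,"az": 0,"hand": 1}]'

```text
t: 11.25
tool_pos: [0.4669, 0.0064, 0.1468]
tcp_rot: [[-0.265, 0.964, 0.0], [0.964, 0.265, 0.0], [-0.0, 0.0, -1.0]]
force: [0.1, 0.3, -0.7]
grip_width: 0.273
grasp_force: 58.9
```

Call:
arm_command --commands '[{"dx": 0,"dy": 0,"dz": 0.05,"ax": 0,"ay": 0,"az": 0,"hand": 1},{"dx": 0,"dy": 0,"dz": 0.05,"ax": 0,"ay": 0,"az": 0,"hand": 1},{"dx": 0,"dy": 0,"dz": 0.05,"ax": 0,"ay": 0,"az": 0,"hand": 1},{"dx": 0,"dy": 0,"dz": 0.05,"ax": 0,"ay": 0,"az": 0,"hand": 1},{"dx": 0,"dy": 0,"dz": 0,"ax": 0,"ay": 0,"az": 0,"hand": 1},{"dx": 0,"dy": 0,"dz": 0,"ax": 0,"ay": 0,"az": 0,"hand": 1},{"dx": 0,"dy": 0,"dz": 0,"ax": 0,"ay": 0,"az": 0,"hand": 1},{"dx": 0,"dy": 0,"dz": 0,"ax": 0,"ay": 0,"az": 0,"hand": 1}]'

```text
t: 12.25
tool_pos: [0.4668, 0.0064, 0.1448]
tcp_rot: [[-0.265, 0.964, 0.0], [0.964, 0.265, -0.0], [-0.0, 0.0, -1.0]]
force: [0.3, -0.7, 0.5]
grip_width: 0.273
grasp_force: 58.9
```

Call:
arm_command --commands '[{"dx": 0,"dy": 0,"dz": 0.05,"ax": 0,"ay": 0,"az": 0,"hand": 1},{"dx": 0,"dy": 0,"dz": 0.05,"ax": 0,"ay": 0,"az": 0,"hand": 1},{"dx": 0,"dy": 0,"dz": 0.05,"ax": 0,"ay": 0,"az": 0,"hand": 1},{"dx": 0,"dy": 0,"dz": 0.05,"ax": 0,"ay": 0,"az": 0,"hand": 1},{"dx": 0,"dy": 0,"dz": 0,"ax": 0,"ay": 0,"az": 0,"hand": 1},{"dx": 0,"dy": 0,"dz": 0,"ax": 0,"ay": 0,"az": 0,"hand": 1},{"dx": 0,"dy": 0,"dz": 0,"ax": 0,"ay": 0,"az": 0,"hand": 1},{"dx": 0,"dy": 0,"dz": 0,"ax": 0,"ay": 0,"az": 0,"hand": 1}]'

```text
t: 13.25
tool_pos: [0.4669, 0.0064, 0.1429]
tcp_rot: [[-0.265, 0.964, 0.0], [0.964, 0.265, -0.0], [-0.0, 0.0, -1.0]]
force: [-0.5, 0.6, 3.1]
grip_width: 0.275
grasp_force: 59.5
```

Call:
arm_command --commands '[{"dx": -0.027,"dy": 0.2,"dz": 0,"ax": 0,"ay": 0,"az": 0,"hand": 1},{"dx": -0.052,"dy": 0.38,"dz": 0,"ax": 0,"ay": 0,"az": 0,"hand": 1},{"dx": -0.052,"dy": 0.38,"dz": 0,"ax": 0,"ay": 0,"az": 0,"hand": 1},{"dx": -0.052,"dy": 0.38,"dz": 0,"ax": 0,"ay": 0,"az": 0,"hand": 1},{"dx": -0.052,"dy": 0.38,"dz": 0,"ax": 0,"ay": 0,"az": 0,"hand": 1},{"dx": -0.052,"dy": 0.38,"dz": 0,"ax": 0,"ay": 0,"az": 0,"hand": 1},{"dx": -0.052,"dy": 0.38,"dz": 0,"ax": 0,"ay": 0,"az": 0,"hand": 1},{"dx": -0.052,"dy": 0.38,"dz": 0,"ax": 0,"ay": 0,"az": 0,"hand": 1}]'

```text
t: 14.25
tool_pos: [0.4957, 0.0102, 0.1428]
tcp_rot: [[-0.265, 0.964, -0.0], [0.964, 0.265, 0.0], [0.0, -0.0, -1.0]]
force: [-2.6, -0.4, 3.9]
grip_width: 0.271
grasp_force: 59.5
```

```bash
cat > sn.py <<'E'
from plan import *
s=show();p=np.array(s["tool_pos"])[:2]-[.5573,.0185]
print("s,n mm",p@[.9913,.1314]*1e3,p@[-.1314,.9913]*1e3)
E
python3 sn.py
```

```text
t 14.25 pos [0.4957 0.0102 0.1428] phi 0.268 zax [-0.  0. -1.] F [-2.58 -0.36  3.88] grip 0.271 59.5 j [ -0.  23. 114.   0.  43. -16.]
s,n mm -62.147826747501874 -0.08570284578879651
```

Steady: about 4–5 N of pressure and 2.6 N of drag. Continuing.

Call:
arm_command --commands '[{"dx": -0.052,"dy": 0.38,"dz": 0,"ax": 0,"ay": 0,"az": 0,"hand": 1},{"dx": -0.052,"dy": 0.38,"dz": 0,"ax": 0,"ay": 0,"az": 0,"hand": 1},{"dx": -0.052,"dy": 0.38,"dz": 0,"ax": 0,"ay": 0,"az": 0,"hand": 1},{"dx": -0.052,"dy": 0.38,"dz": 0,"ax": 0,"ay": 0,"az": 0,"hand": 1},{"dx": -0.052,"dy": 0.38,"dz": 0,"ax": 0,"ay": 0,"az": 0,"hand": 1},{"dx": -0.052,"dy": 0.38,"dz": 0,"ax": 0,"ay": 0,"az": 0,"hand": 1},{"dx": -0.052,"dy": 0.38,"dz": 0,"ax": 0,"ay": 0,"az": 0,"hand": 1},{"dx": -0.052,"dy": 0.38,"dz": 0,"ax": 0,"ay": 0,"az": 0,"hand": 1}]'

```text
t: 15.25
tool_pos: [0.5261, 0.0143, 0.1428]
tcp_rot: [[-0.265, 0.964, -0.0], [0.964, 0.265, -0.0], [-0.0, -0.0, -1.0]]
force: [-2.7, -0.4, 3.2]
grip_width: 0.273
grasp_force: 59.5
```

Call:
arm_command --commands '[{"dx": -0.052,"dy": 0.38,"dz": 0,"ax": 0,"ay": 0,"az": 0,"hand": 1},{"dx": -0.052,"dy": 0.38,"dz": 0,"ax": 0,"ay": 0,"az": 0,"hand": 1},{"dx": -0.052,"dy": 0.38,"dz": 0,"ax": 0,"ay": 0,"az": 0,"hand": 1},{"dx": -0.052,"dy": 0.38,"dz": 0,"ax": 0,"ay": 0,"az": 0,"hand": 1},{"dx": -0.052,"dy": 0.38,"dz": 0,"ax": 0,"ay": 0,"az": 0,"hand": 1},{"dx": -0.052,"dy": 0.38,"dz": 0,"ax": 0,"ay": 0,"az": 0,"hand": 1},{"dx": -0.052,"dy": 0.38,"dz": 0,"ax": 0,"ay": 0,"az": 0,"hand": 1},{"dx": -0.052,"dy": 0.38,"dz": 0,"ax": 0,"ay": 0,"az": 0,"hand": 1}]'

```text
t: 16.25
tool_pos: [0.5566, 0.0184, 0.1429]
tcp_rot: [[-0.265, 0.964, 0.0], [0.964, 0.265, 0.0], [-0.0, 0.0, -1.0]]
force: [-2.3, -0.4, 3.6]
grip_width: 0.275
grasp_force: 59.5
```

```bash
python3 sn.py
```

```text
t 16.25 pos [0.5566 0.0184 0.1429] phi 0.268 zax [ 1.e-04  0.e+00 -1.e+00] F [-2.33 -0.41  3.59] grip 0.275 59.5 j [  1.  27. 106.   0.  46. -15.]
s,n mm -0.7365946686054027 -0.04148152483712147
```

Call:
arm_command --commands '[{"dx": -0.052,"dy": 0.38,"dz": 0,"ax": 0,"ay": 0,"az": 0,"hand": 1},{"dx": -0.052,"dy": 0.38,"dz": 0,"ax": 0,"ay": 0,"az": 0,"hand": 1},{"dx": -0.052,"dy": 0.38,"dz": 0,"ax": 0,"ay": 0,"az": 0,"hand": 1},{"dx": -0.052,"dy": 0.38,"dz": 0,"ax": 0,"ay": 0,"az": 0,"hand": 1},{"dx": -0.052,"dy": 0.38,"dz": 0,"ax": 0,"ay": 0,"az": 0,"hand": 1},{"dx": -0.052,"dy": 0.38,"dz": 0,"ax": 0,"ay": 0,"az": 0,"hand": 1},{"dx": -0.052,"dy": 0.38,"dz": 0,"ax": 0,"ay": 0,"az": 0,"hand": 1},{"dx": -0.052,"dy": 0.38,"dz": 0,"ax": 0,"ay": 0,"az": 0,"hand": 1}]'

```text
t: 17.25
tool_pos: [0.587, 0.0224, 0.1428]
tcp_rot: [[-0.265, 0.964, 0.0], [0.964, 0.265, -0.0], [-0.0, 0.0, -1.0]]
force: [-1.9, -0.2, 4.2]
grip_width: 0.275
grasp_force: 59.5
```

Call:
arm_command --commands '[{"dx": -0.052,"dy": 0.38,"dz": 0,"ax": 0,"ay": 0,"az": 0,"hand": 1},{"dx": -0.052,"dy": 0.38,"dz": 0,"ax": 0,"ay": 0,"az": 0,"hand": 1},{"dx": -0.052,"dy": 0.38,"dz": 0,"ax": 0,"ay": 0,"az": 0,"hand": 1},{"dx": -0.052,"dy": 0.38,"dz": 0,"ax": 0,"ay": 0,"az": 0,"hand": 1},{"dx": -0.052,"dy": 0.38,"dz": 0,"ax": 0,"ay": 0,"az": 0,"hand": 1},{"dx": -0.052,"dy": 0.38,"dz": 0,"ax": 0,"ay": 0,"az": 0,"hand": 1},{"dx": -0.052,"dy": 0.38,"dz": 0,"ax": 0,"ay": 0,"az": 0,"hand": 1},{"dx": -0.052,"dy": 0.38,"dz": 0,"ax": 0,"ay": 0,"az": 0,"hand": 1}]'

```text
t: 18.25
tool_pos: [0.6174, 0.0264, 0.1428]
tcp_rot: [[-0.265, 0.964, -0.0], [0.964, 0.265, -0.0], [-0.0, -0.0, -1.0]]
force: [-3.2, -0.7, 4.6]
grip_width: 0.274
grasp_force: 59.5
```

```bash
python3 sn.py
```

```text
t 18.25 pos [0.6174 0.0264 0.1428] phi 0.268 zax [-0. -0. -1.] F [-3.2  -0.71  4.58] grip 0.274 59.5 j [  1.  32.  98.  -0.  50. -14.]
s,n mm 60.59149543752246 -0.04095301795189076
```

Call:
arm_command --commands '[{"dx": -0.052,"dy": 0.38,"dz": 0,"ax": 0,"ay": 0,"az": 0,"hand": 1},{"dx": -0.052,"dy": 0.38,"dz": 0,"ax": 0,"ay": 0,"az": 0,"hand": 1},{"dx": -0.052,"dy": 0.38,"dz": 0,"ax": 0,"ay": 0,"az": 0,"hand": 1},{"dx": -0.052,"dy": 0.38,"dz": 0,"ax": 0,"ay": 0,"az": 0,"hand": 1},{"dx": -0.052,"dy": 0.38,"dz": 0,"ax": 0,"ay": 0,"az": 0,"hand": 1},{"dx": -0.052,"dy": 0.38,"dz": 0,"ax": 0,"ay": 0,"az": 0,"hand": 1},{"dx": -0.052,"dy": 0.38,"dz": 0,"ax": 0,"ay": 0,"az": 0,"hand": 1},{"dx": -0.052,"dy": 0.38,"dz": 0,"ax": 0,"ay": 0,"az": 0,"hand": 1}]'

```text
t: 19.25
tool_pos: [0.6478, 0.0305, 0.1428]
tcp_rot: [[-0.265, 0.964, -0.0], [0.964, 0.265, 0.0], [0.0, -0.0, -1.0]]
force: [-3.2, -0.7, 3.4]
grip_width: 0.278
grasp_force: 59.5
```

Call:
arm_command --commands '[{"dx": 0,"dy": 0,"dz": 0,"ax": 0,"ay": 0,"az": 0,"hand": 1},{"dx": 0,"dy": 0,"dz": 0,"ax": 0,"ay": 0,"az": 0,"hand": 1},{"dx": 0,"dy": 0,"dz": -0.1,"ax": 0,"ay": 0,"az": 0,"hand": 1},{"dx": 0,"dy": 0,"dz": -0.2,"ax": 0,"ay": 0,"az": 0,"hand": 1},{"dx": 0,"dy": 0,"dz": -0.4,"ax": 0,"ay": 0,"az": 0,"hand": 1},{"dx": 0,"dy": 0,"dz": -1.5,"ax": 0,"ay": 0,"az": 0,"hand": 1},{"dx": 0,"dy": 0,"dz": -2.5,"ax": 0,"ay": 0,"az": 0,"hand": 1},{"dx": 0,"dy": 0,"dz": -2.5,"ax": 0,"ay": 0,"az": 0,"hand": 1}]'

```text
t: 20.25
tool_pos: [0.6474, 0.0304, 0.2163]
tcp_rot: [[-0.265, 0.964, -0.0], [0.964, 0.265, -0.0], [-0.0, -0.0, -1.0]]
force: [0.4, 0.8, -2.0]
grip_width: 0.275
grasp_force: 58.8
```

```bash
python3 sn.py
python3 - <<'E'
from plan import *
s=state();print(leg(s["tool_pos"],np.array(s["tcp_rot"]),[.5133,-.3250,.240]))
E
```

```text
t 20.25 pos [0.6474 0.0304 0.2163] phi 0.2681 zax [-0. -0. -1.] F [ 0.4   0.83 -2.  ] grip 0.275 58.8 j [  2.  29.  92.  -0.  60. -14.]
s,n mm 90.9238069221773 -0.05994155210507825
[-30.72 -22.35  -2.37]
```

Call:
arm_command --commands '[{"dx": -1,"dy": -0.73,"dz": -1,"ax": 0,"ay": 0,"az": 0,"hand": 1},{"dx": -3,"dy": -2.18,"dz": -1,"ax": 0,"ay": 0,"az": 0,"hand": 1},{"dx": -4.5,"dy": -3.27,"dz": -0.5,"ax": 0,"ay": 0,"az": 0,"hand": 1},{"dx": -4.5,"dy": -3.27,"dz": 0,"ax": 0,"ay": 0,"az": 0,"hand": 1},{"dx": -4.5,"dy": -3.27,"dz": 0,"ax": 0,"ay": 0,"az": 0,"hand": 1},{"dx": -4.5,"dy": -3.27,"dz": 0,"ax": 0,"ay": 0,"az": 0,"hand": 1},{"dx": -4,"dy": -2.91,"dz": 0,"ax": 0,"ay": 0,"az": 0,"hand": 1},{"dx": -3,"dy": -2.18,"dz": 0,"ax": 0,"ay": 0,"az": 0,"hand": 1}]'

```text
t: 21.25
tool_pos: [0.5191, -0.3073, 0.2397]
tcp_rot: [[-0.263, 0.965, -0.001], [0.965, 0.263, 0.0], [0.0, -0.001, -1.0]]
force: [1.5, 0.9, -0.6]
grip_width: 0.274
grasp_force: 59.0
```

Call:
arm_command --commands '[{"dx": -1.8,"dy": -1.32,"dz": 0,"ax": 0,"ay": 0,"az": 0,"hand": 1},{"dx": 0,"dy": 0,"dz": 0,"ax": 0,"ay": 0,"az": 0,"hand": 1},{"dx": 0,"dy": 0,"dz": 0,"ax": 0,"ay": 0,"az": 0,"hand": 1},{"dx": 0,"dy": 0,"dz": 0,"ax": 0,"ay": 0,"az": 0,"hand": 1},{"dx": 0,"dy": 0,"dz": 0,"ax": 0,"ay": 0,"az": 0,"hand": 1},{"dx": 0,"dy": 0,"dz": 0,"ax": 0,"ay": 0,"az": 0,"hand": 1},{"dx": 0,"dy": 0,"dz": 0,"ax": 0,"ay": 0,"az": 0,"hand": 1},{"dx": 0,"dy": 0,"dz": 0,"ax": 0,"ay": 0,"az": 0,"hand": 1}]'

```text
t: 22.25
tool_pos: [0.5131, -0.3259, 0.2398]
tcp_rot: [[-0.265, 0.964, -0.0], [0.964, 0.265, -0.0], [0.0, -0.0, -1.0]]
force: [-0.5, 0.1, -1.3]
grip_width: 0.278
grasp_force: 59.0
```

Run:
```python
from plan import *
from cam import proj
from station import snapshot
import cv2
s=show();p=np.array(s["tool_pos"]);tip=p-[0,0,.1032]
print(leg(p,np.array(s["tcp_rot"]),[.5133,-.326,.126]))
d=snapshot("scene");x,y=165,90;k=7
cv2.imwrite("pics/ret.png",cv2.resize(d["image"][y:y+85,x:x+80,::-1],None,fx=k,fy=k,interpolation=cv2.INTER_CUBIC))
print("pred tip, hole",((proj("scene",[tip,[.5132,-.3246,.085]])-[x,y]+.5)*k-.5).round(0))
```

```text
t 22.25 pos [ 0.5131 -0.3259  0.2398] phi 0.268 zax [-0. -0. -1.] F [-0.51  0.12 -1.31] grip 0.278 59.0 j [-34.  24.  96.  -0.  60. -49.]
[-0.02  0.02 11.38]
pred tip, hole [[225. 369.]
 [237. 457.]]
```

View pics/ret.png

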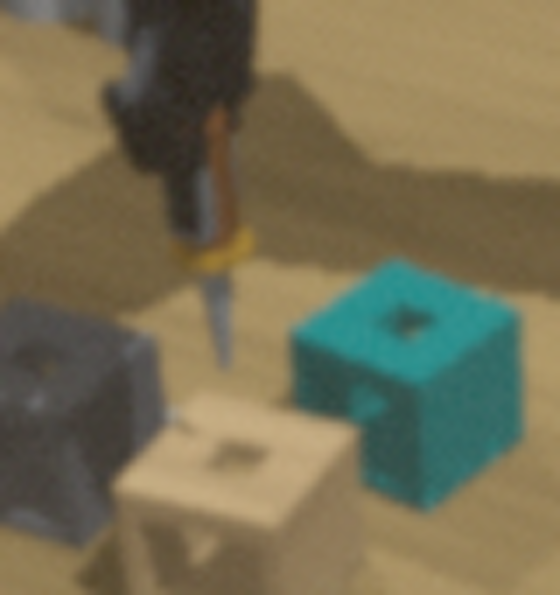

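The tip (226,368) and hole (238,455) are both where predicted, so I'm lowering the tool into the hole.

Call:
arm_command --commands '[{"dx": 0,"dy": 0,"dz": 1,"ax": 0,"ay": 0,"az": 0,"hand": 1},{"dx": 0,"dy": 0,"dz": 2,"ax": 0,"ay": 0,"az": 0,"hand": 1},{"dx": 0,"dy": 0,"dz": 2,"ax": 0,"ay": 0,"az": 0,"hand": 1},{"dx": 0,"dy": 0,"dz": 1.5,"ax": 0,"ay": 0,"az": 0,"hand": 1},{"dx": 0,"dy": 0,"dz": 1.5,"ax": 0,"ay": 0,"az": 0,"hand": 1},{"dx": 0,"dy": 0,"dz": 1,"ax": 0,"ay": 0,"az": 0,"hand": 1},{"dx": 0,"dy": 0,"dz": 0.5,"ax": 0,"ay": 0,"az": 0,"hand": 1},{"dx": 0,"dy": 0,"dz": 0,"ax": 0,"ay": 0,"az": 0,"hand": 1}]'

```text
t: 23.3
tool_pos: [0.5131, -0.3259, 0.1447]
tcp_rot: [[-0.265, 0.964, -0.0], [0.964, 0.265, 0.0], [0.0, -0.0, -1.0]]
force: [-0.6, 0.1, -1.4]
grip_width: 0.273
grasp_force: 59.0
```

Call:
arm_command --commands '[{"dx": 0,"dy": 0,"dz": 0.5,"ax": 0,"ay": 0,"az": 0,"hand": 1},{"dx": 0,"dy": 0,"dz": 0.5,"ax": 0,"ay": 0,"az": 0,"hand": 1},{"dx": 0,"dy": 0,"dz": 0.4,"ax": 0,"ay": 0,"az": 0,"hand": 1},{"dx": 0,"dy": 0,"dz": 0.3,"ax": 0,"ay": 0,"az": 0,"hand": 1},{"dx": 0,"dy": 0,"dz": 0.2,"ax": 0,"ay": 0,"az": 0,"hand": 1},{"dx": 0,"dy": 0,"dz": 0.15,"ax": 0,"ay": 0,"az": 0,"hand": 1},{"dx": 0,"dy": 0,"dz": 0,"ax": 0,"ay": 0,"az": 0,"hand": 1},{"dx": 0,"dy": 0,"dz": 0,"ax": 0,"ay": 0,"az": 0,"hand": 1}]'

```text
t: 24.3
tool_pos: [0.5132, -0.3259, 0.1244]
tcp_rot: [[-0.265, 0.964, 0.0], [0.964, 0.265, -0.0], [-0.0, 0.0, -1.0]]
force: [-0.4, -0.1, -1.8]
grip_width: 0.273
grasp_force: 59.0
```

Call:
arm_command --commands '[{"dx": 0,"dy": 0,"dz": 0.1,"ax": 0,"ay": 0,"az": 0,"hand": 1},{"dx": 0,"dy": 0,"dz": 0.05,"ax": 0,"ay": 0,"az": 0,"hand": 1},{"dx": 0,"dy": 0,"dz": 0,"ax": 0,"ay": 0,"az": 0,"hand": 1},{"dx": 0,"dy": 0,"dz": 0,"ax": 0,"ay": 0,"az": 0,"hand": 1},{"dx": 0,"dy": 0,"dz": 0,"ax": 0,"ay": 0,"az": 0,"hand": 3},{"dx": 0,"dy": 0,"dz": 0,"ax": 0,"ay": 0,"az": 0,"hand": 4},{"dx": 0,"dy": 0,"dz": 0,"ax": 0,"ay": 0,"az": 0,"hand": 6},{"dx": 0,"dy": 0,"dz": 0,"ax": 0,"ay": 0,"az": 0,"hand": 6}]'

```text
t: 25.3
tool_pos: [0.5131, -0.3259, 0.1227]
tcp_rot: [[-0.265, 0.964, -0.0], [0.964, 0.265, 0.0], [0.0, -0.0, -1.0]]
force: [-0.3, 0.2, 0.2]
grip_width: 0.705
grasp_force: 0.0
```

Call:
arm_command --commands '[{"dx": 0,"dy": 0,"dz": 0,"ax": 0,"ay": 0,"az": 0,"hand": 6},{"dx": 0,"dy": 0,"dz": -0.5,"ax": 0,"ay": 0,"az": 0,"hand": 6},{"dx": 0,"dy": 0,"dz": -1,"ax": 0,"ay": 0,"az": 0,"hand": 6},{"dx": 0,"dy": 0,"dz": -2,"ax": 0,"ay": 0,"az": 0,"hand": 6},{"dx": 0,"dy": 0,"dz": -3,"ax": 0,"ay": 0,"az": 0,"hand": 6},{"dx": 0,"dy": 0,"dz": -3,"ax": 0,"ay": 0,"az": 0,"hand": 6},{"dx": 0,"dy": 0,"dz": -3,"ax": 0,"ay": 0,"az": 0,"hand": 6},{"dx": 0,"dy": 0,"dz": -2,"ax": 0,"ay": 0,"az": 0,"hand": 6}]'

```text
t: 26.3
tool_pos: [0.5136, -0.3262, 0.2713]
tcp_rot: [[-0.265, 0.964, 0.003], [0.964, 0.265, -0.002], [-0.003, 0.002, -1.0]]
force: [0.3, 0.3, -0.7]
grip_width: 0.705
grasp_force: 0.0
```

Run:
```python
from plan import *
from station import snapshot
import cv2
s=show()
d=snapshot("scene");t=snapshot("top");k=6
a=cv2.resize(d["image"][110:195,165:235,::-1],None,fx=5,fy=5,interpolation=cv2.INTER_CUBIC)
b=cv2.resize(d["image"][:,:,::-1],(425*4//3//1,425),interpolation=cv2.INTER_AREA)[:,100:550]
cv2.imwrite("pics/end.png",np.hstack([a,b]))
```

```text
t 26.3 pos [ 0.5136 -0.3262  0.2713] phi 0.268 zax [ 0.0029 -0.0019 -1.    ] F [ 0.25  0.26 -0.69] grip 0.705 0.0 j [-34.  22.  95.   0.  63. -49.]
```

View pics/end.png

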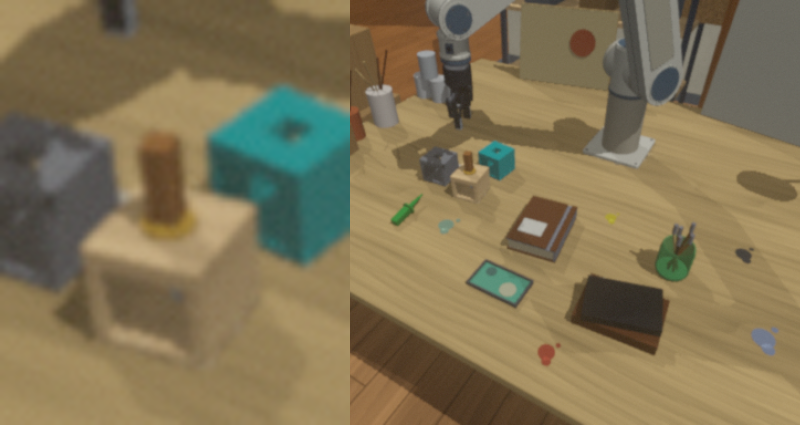

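The creaser hangs upright in the plywood stand, collar down, and the gripper is clear of it. The jar, tray and old books look unmoved. The green look-alike now lies on the table, so I'll check when that happened before handing in.

Run:
```python
import numpy as np
from station import snapshot,state,hand_in
def g(I):
    I=I[130:230,90:190].astype(int);m=(I[:,:,1]>1.5*I[:,:,0])&(I[:,:,1]>1.5*I[:,:,2])
    y,x=np.nonzero(m);return len(x),(x.mean()+90).round(1),(y.mean()+130).round(1)
print("t0",g(np.load("scene0.npz")["image"]),"t9",g(np.load("scene1.npz")["image"]))
for _ in range(4): I=snapshot("scene")["image"];print(state()["t"],g(I))
print(hand_in())
```

```text
t0 (134, np.float64(159.9), np.float64(156.4)) t9 (166, np.float64(139.0), np.float64(191.3))
26.45 (169, np.float64(139.0), np.float64(191.4))
26.5 (168, np.float64(139.0), np.float64(191.3))
26.55 (169, np.float64(139.2), np.float64(191.1))
26.6 (169, np.float64(139.1), np.float64(191.3))
the job is handed in; nothing more can be done
None
```

The job is handed in with no verdict returned: the groove was creased in one stroke of about 6 s at roughly 5 N and the creaser is back upright in its plywood stand, with jar, tray and old books looking unmoved, but the green look-alike was lying on the table by 9 s (it stood upright at the start), and I don't know whether it fell by itself or I knocked it.

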